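Count out the loaded tube carrier and hold it up for inspection

TASK

Count the next rack out: push the tally counter's plunger all the way down to its stop, then take the carrier that has tubes in it by its handle, lift it out of the loading tray and hold it up level and still, with its base about 12 cm above the bench, so that the tubes can be inspected. Finish while still holding it there; do not put it down or tip it. Leave the empty carrier in its nest and the other things on the bench where they are.

Things in the scene. Friction and masses are not known exactly. Their poses are not given: they have to be found in the camera images.
- carrier: Loaded tube carrier (loose, 0.3 to 0.6 kg): grey rack, base 130 (x) by 56 (y), seven red-capped glass tubes, cap tops 108 above its underside; hole column at the -x end empty, so its weight is centred about 3 mm towards +x. Handle bar above. Origin: centre of underside; z up. Starts in either nest of the tray, underside 6 above the bench, axes parallel to the tray's.
- carrier_handle (a point): Centre of the loaded carrier's flat handle bar, 142 above its underside: 130 long (carrier's x), 12 wide (y), 16 high (from 134 to 150), on two end posts 8 thick, so 26 mm free between bar and caps. Axes as the carrier's.
- empty_carrier: An identical grey carrier (0.3 kg) with no tubes, standing in the tray's other nest; same origin and axes. It stays where it is.
- tray: Bare metal loading tray fixed to the bench, 170 (x) by 260 (y), floor 6 thick. Two nests, centred 65 either side of its origin along its y, with 4 mm rim walls up to 12 above the bench and 3 mm of play round a carrier's foot. Origin: centre of its underside, on the bench.
- counter: Desk tally counter fixed to the bench: metal housing 70 (x) by 60 (y) by 46 high, a number window on its -x face, the round plunger upright in the middle of its top. Origin: centre of its underside.
- plunger_top (a point): Centre of the top face of the tally counter's plunger head, a steel disc 26 across and 8 thick; 72 above the bench when up, 62 at its stop. Moves with the plunger.
- plunger (a joint): How far the plunger is pressed straight down: 0 up, 0.010 at its stop. Spring: about 2.3 N to start it, 7 N at the stop; it springs back up when let go.
- marker: Bystander, loose: black and grey marker pen lying flat, 145 x 13 x 14 mm. Origin: on its underside near the middle.
- cup: Bystander, loose: small white open sample cup, 48 across, 50 high mm. Origin: on its underside near the middle.
- reagent: Bystander, loose: amber reagent bottle, 48 across, 90 high mm. Origin: on its underside near the middle.
- label_box: Bystander, loose: cardboard label box, 80 x 110 x 60 high mm. Origin: on its underside near the middle.
- scanner: Bystander, loose: handheld bar-code scanner lying flat, about 145 x 60 x 36 mm. Origin: on its underside near the middle.
There are look-alikes about, which are no part of the job. What is shaped like the empty_carrier but orange or purple is not meant.

How it is judged:
By the outcome, as a careful person would: the job done as asked, in the order asked, and still so for the second after the job is handed in, while the arm keeps its last pose, push and grip.
It also fails if it takes over 43 s, if anything falls off the work surface, if the arm or the gripper's body presses on something with over 40 N, if the wrist force passes 120 N, or if a joint passes its speed limit or range.

ROBOT

A 7-joint arm with a two-finger parallel gripper is mounted at the origin on the work surface. World frame = base frame: x ahead of the robot, y to its left, z up, the work surface at z = 0. Lengths are in mm, angles in rad, forces in N, time in s.
With the tool pointing down it reaches from about 400 to 875 mm from the base axis. Payload 4.4 kg.
Tool frame: the origin (TCP) lies at the very end of the fingers, on their centre line; the grasp point (between the pads) lies ctrl.grip_point_offset behind it (ctrl.grip_point_offset is the distance from the TCP to the grasp point, in mm); z points along the fingers, y is the line along which they close (so a half turn about z gives the same grasp; the last joint's range is limited). The gripper opens to 85 mm and grips with 20 to 120 N. Pads are 22 mm wide; open, the fingers measure 114 mm over their backs; the gripper's body (76 mm by 85 mm) begins 54 mm behind the grasp point. The pads swing forward as they close: fully open they stand 13 mm farther back than shut.
Start: joints at [1.174, 0.628, 0.038, 1.517, -0.027, 0.996, -0.02], TCP at [211.148, -614.764, 231.313] pointing down, gripper open.
Joint ranges: [-3.06, 3.06], [-0.37, 2.12], [-1.25, 1.32], [0.18, 2.47], [-1.1, 4.24], [0.23, 1.98], [-2.94, 2.94]. Speed limits (rad/s): [2.57, 2.57, 3.14, 3.14, 3.14, 3.14, 3.14].

INTERFACE

Orientations are given as [roll, pitch, yaw] about the fixed x, y, z axes, in that order (R = Rz(yaw) Ry(pitch) Rx(roll)).
In Python, from cell import read_state, cams, ctrl, models gives the robot as it stands. The module is installed in compiled form; this text tells all that it offers.
- The arm moves only by the tool tcp_steps, called after ">>>" by a JSON object that holds its "fn" and its "kwargs", one argument or row to a line. Schema: {"type":"object","properties":{"plan":{"type":"array","items":{"type":"object","properties":{"d":{"type":"array","items":{"type":"number"},"minItems":3,"maxItems":3},"r":{"type":"array","items":{"type":"number"},"minItems":3,"maxItems":3},"finger_gap":{"type":"number"}},"additionalProperties":false,"required":["finger_gap"]},"minItems":1,"maxItems":12},"only":{"type":"string"},"quiet":{"type":"boolean"},"lines":{"type":"string"}},"required":["plan"],"additionalProperties":false}. plan is a list of rows, 1 to 12 of them, each an object with the fields d (a list: dx, dy, dz in fractions of the full range, 1 being 80 cm), r (a list: a rotation vector rx, ry, rz in shares of 180 degrees (1.0 is 180 degrees)), finger_gap (the finger opening in mm); a field left out counts as zero (the opening has to be given); each row shifts and turns the commanded pose from where the row before left it, along the tool's axes as they then stand; what a row does not reach is not made up. A row lasts 1/10 s, in which the tool goes at most 50 mm and 0.15 rad, less where a joint would pass 70% of its speed; a pose out of reach is approached as far as the arm can. The fingers move at their own pace and stop on an object; the grip force is fixed at half the most. Time passes only in rows, so rows that do not move let the fingers close. The tool returns the time, the measured TCP pose, the force, the opening and the grip force at its end. only (a regular expression) keeps the lines of the reply that match it, lines (a string "A,B") keeps lines A to B, and quiet returns only ok. Input that does not fit is refused with a message, and nothing moves.
- read_state(): the state, without advancing time (a new reading comes with each control period).
- cams.get_image(name): name is "scene" or "top" or "wrist"; returns (picture, depth): 420x560x3 uint8, blue, green, red; 420x560 float32, mm along the optical axis (not along the pixel's ray), 0 where there is no reading.
- cams.calibration(name): a dict with "fx", "fy", "cx", "cy" (pixels), "rvec" (rotation vector, rad) and "tvec" (3), from world to camera coordinates, as OpenCV has them; the wrist camera has in their place "hand_eye" (4x4, takes a point from camera to tool coordinates, whose origin is the TCP and whose axes are the flange's). Camera axes: x right, y down, z forward; pixel columns grow to the right and rows downward; lengths in mm; the calibration is good to about 2 mm. A picture is of the moment at which its call begins: read the wrist's pose just before it. calibration takes no time and is no camera call.
- ctrl.finish_job(): hands the job in; it is judged then, once.
Trained networks look in the newest picture that a camera, given by its name, has taken for a name from the list of things; names that differ only in an ending like _2 or _b are one class to them, and where a whole thing is asked for, a point or a joint stands for the part that bears it (a point fixed in the world has none). Each returns a list of dicts, best first, with "confidence" (0 to 1); they miss things now and then, are a little off and sometimes report something else, mostly with a low value. They report only what shows in the picture. A call takes as long as a camera call. They do not tell look-alikes from the thing itself.
- models.search_frame(thing, camera): "extent" ([left, top, right, bottom] in pixels, round what is visible of it).
- models.mark_of(thing, camera): "position" ([column, row] in pixels: a listed point, or the origin of a listed thing).
The state is a dict: "clock": time; "qpos": joint angles; "qd": joint speeds; "tau": joint torques, N m; "eef_pos": TCP position; "tool_rot": TCP orientation; "force": force on the tool from outside, world axes, zero at the start; "torque": the same for the moment, N m; "width": finger opening in mm; "gripper_force": force on a finger pad.
Only numpy, scipy, OpenCV 4.12 (cv2) and the standard library are available. Lean on these libraries where they do the work, as an engineer would, in place of code of your own. Each camera call takes 0.05 s, during which the arm holds its last target. There are 200 camera calls.

## Working session

There is one attempt and no reset: what is moved stays moved. The work goes in short steps, Python scripts to look and compute and a tool call to move; the robot and the scene stay as the last step left them, time stands still between calls to the robot, and variables do not carry over. Pictures are saved under pics/ and viewed, at most 10 in all, crops included, and the job is handed in when it is done.

```bash
mkdir -p pics; cat > h.py <<'E'
import numpy as np, cv2
from scipy.spatial.transform import Rotation as R
from cell import read_state, cams, ctrl, models
def ext(name,st=None):
    c=cams.calibration(name)
    K=np.array([[c['fx'],0,c['cx']],[0,c['fy'],c['cy']],[0,0,1.]])
    if 'hand_eye' in c:
        st=st or read_state(); T=np.eye(4); T[:3,:3]=R.from_euler('xyz',st['tool_rot']).as_matrix(); T[:3,3]=st['eef_pos']
        return K,T@np.array(c['hand_eye'])
    M=np.eye(4); M[:3,:3]=cv2.Rodrigues(np.array(c['rvec'],float))[0]; M[:3,3]=np.ravel(c['tvec'])
    return K,np.linalg.inv(M)
def ray(K,T,px):
    d=T[:3,:3]@np.linalg.inv(K)@np.array([px[0],px[1],1.]); return T[:3,3],d
def depthpt(K,T,px,dep):
    u,v=int(round(px[0])),int(round(px[1])); w=dep[max(0,v-1):v+2,max(0,u-1):u+2]; w=w[w>0]
    if not len(w): return None
    o,d=ray(K,T,px); return o+d*np.median(w)
def tri(rays):
    A=np.zeros((3,3));b=np.zeros(3)
    for o,d in rays:
        d=d/np.linalg.norm(d);P=np.eye(3)-np.outer(d,d);A+=P;b+=P@o
    p=np.linalg.solve(A,b); return p,[float(np.linalg.norm((np.eye(3)-np.outer(d,d)/(d@d))@(p-o))) for o,d in rays]
def project(K,T,p):
    q=np.linalg.inv(T)@np.append(p,1); q=K@q[:3]; return q[:2]/q[2]
def cloud(K,T,dep):
    v,u=np.mgrid[:dep.shape[0],:dep.shape[1]]
    P=np.stack([(u-K[0,2])/K[0,0]*dep,(v-K[1,2])/K[1,1]*dep,dep],-1)@T[:3,:3].T+T[:3,3]
    P[dep==0]=np.nan; return P
E
python3 - <<'E'
from h import *
print(ctrl.grip_point_offset, read_state()['tool_rot'])
ims=[]
for n in ['scene','top']:
    im,dep=cams.get_image(n); K,T=ext(n); cv2.imwrite(f'pics/{n}.png',im); np.savez(f'{n}.npz',im=im,dep=dep,K=K,T=T); print(n,'campos',T[:3,3].round())
    for th in ['carrier','carrier_handle','empty_carrier','counter','plunger_top','tray']:
        for r in models.mark_of(th,n)[:3]:
            p=depthpt(K,T,r['position'],dep); print(th,np.round(r['position'],1),round(r['confidence'],2),None if p is None else p.round(1))
E
```

```text
18.700000000000003 [-3.13972183e+00  2.46244477e-05  3.30760120e-01]
scene campos [1011.  811.  901.]
carrier [247.7 244.7] 0.74 [537.2 -66.6  17.2]
carrier_handle [243.5 201.7] 0.97 [540.4 -74.4 151.5]
empty_carrier [304.2 211.7] 0.92 [ 328.8 -112.4    9.5]
empty_carrier [214.4 217.7] 0.85 [ 574.3 -177.9   45.7]
empty_carrier [276.8 184. ] 0.67 [ 323.8 -265.1   11.6]
counter [335.7 305.9] 0.85 [487.1 236.7  43.8]
plunger_top [337.9 285.5] 0.43 [464.4 211.1  72.8]
plunger_top [271.6 360.1] 0.19 [677.4 277.   34.2]
tray [226.4 235.5] 0.86 [595.3 -67.1  74. ]
top campos [ 417.  -23. 1794.]
carrier [295.1 203.9] 0.93 [536.8 -76.   79.6]
carrier [312. 202.] 0.56 [ 548.  -134.8    5.3]
carrier [242.4 237.4] 0.53 [431.4  97.8   9.4]
carrier_handle [293.1 205. ] 0.87 [535.9 -70.6  42.2]
empty_carrier [306.6 268.8] 0.88 [ 327.5 -113.    36.4]
empty_carrier [332.4 199.4] 0.72 [ 555.  -201.5   20.2]
empty_carrier [225.6 164. ] 0.64 [677.9 153.8   3.8]
counter [209.2 230.9] 0.9 [452.6 200.7  66.6]
plunger_top [205.1 227.4] 0.52 [463.9 213.9  66.9]
```

View pics/scene.png

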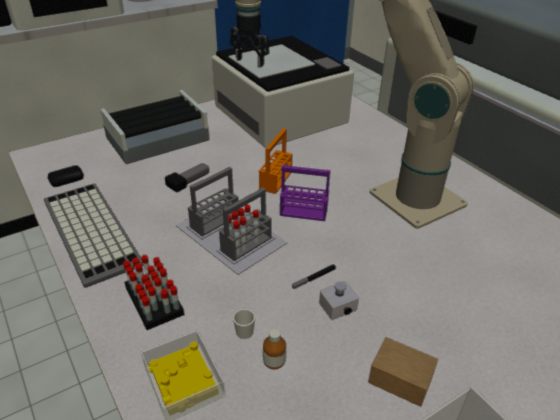

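View pics/top.png

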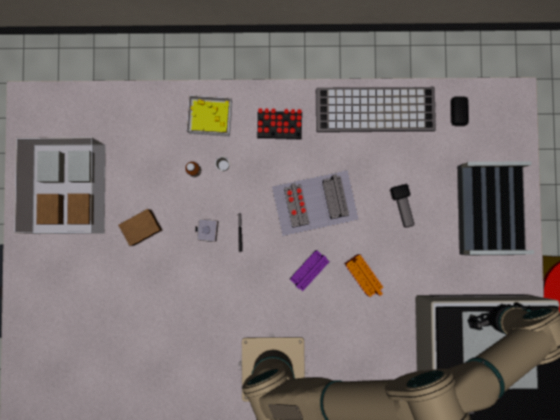

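Scene shows the red-capped carrier at about (246,230), the empty grey one at (213,205), orange at (276,165) and purple at (305,193). The top view has them at (296,205), (335,197), (364,275) and (310,270). The counter is at scene (339,298) and top (207,230), the marker at top (240,232).

Candidates for the loaded carrier: grey with red caps at scene (246,230), empty grey (213,205), orange (276,165), purple (305,193), and the black red-capped rack (153,288). By the description it is (246,230). I'll check that with a crop and measure.

```bash
python3 - <<'E'
from h import *
D={n:np.load(n+'.npz') for n in ['scene','top']}
for nm,a,b in [('handle',(243.5,201.7),(293.1,205)),('plunger',(337.9,285.5),(205.1,227.4))]:
    p,e=tri([ray(D['scene']['K'],D['scene']['T'],a),ray(D['top']['K'],D['top']['T'],b)]); print(nm,p.round(1),np.round(e,1))
for n in D:
    P=cloud(D[n]['K'],D[n]['T'],D[n]['dep'])
    for nm,c,r,lo,hi in [('loaded bar',(538,-72),85,138,165),('empty bar',(560,-205),60,138,165),('plunger',(464,212),40,62,80),('housing',(464,212),60,38,54)]:
        m=(np.hypot(P[...,0]-c[0],P[...,1]-c[1])<r)&(P[...,2]>lo)&(P[...,2]<hi); q=P[m]
        if len(q)>3:
            rc=cv2.minAreaRect(q[:,:2].astype(np.float32)); v=np.linalg.svd(q[:,:2]-q[:,:2].mean(0),full_matrices=False)[2][0]
            print(n,nm,len(q),np.round(rc[0],1),np.round(rc[1],1),'yaw',round(float(np.degrees(np.arctan(v[1]/v[0]))),1),'z',np.percentile(q[:,2],[10,50,95]).round(1))
im=D['scene']['im']; t=D['top']['im']
a=cv2.resize(im[150:280,170:350],None,fx=3,fy=3,interpolation=3); b=cv2.resize(t[165:245,265:365],None,fx=2.5,fy=2.5,interpolation=3)
o=np.zeros((600,560,3),np.uint8); o[:390,:540]=a; o[395:595,:250]=b
c=cv2.resize(t[205:255,190:250],None,fx=4,fy=4,interpolation=3); o[395:595,255:495]=c
cv2.imwrite('pics/crop.png',o)
E
```

```text
handle [534.4 -71.2 150.8] [6.9 6.9]
plunger [464.4 212.4  73.9] [0.9 0.9]
scene loaded bar 363 [535.3 -79.5] [131.   17.7] yaw 11.6 z [142.8 152.7 157.3]
scene empty bar 287 [ 560.3 -205.6] [119.4  17. ] yaw 12.1 z [143.9 152.9 157.4]
scene plunger 95 [458.5 211.6] [27.1 22.6] yaw 57.9 z [67.5 70.9 73.5]
scene housing 577 [459.4 213.1] [62.4 70.2] yaw -26.5 z [41.4 45.3 49.1]
top loaded bar 174 [532.7 -79.8] [130.5  12. ] yaw 11.8 z [150.5 154.7 160.4]
top empty bar 167 [ 560.7 -206.4] [118.9  13.3] yaw 11.8 z [147.7 154.6 160.9]
top plunger 47 [457.1 212.1] [24.3 22.7] yaw 23.4 z [65.7 71.8 77.4]
top housing 316 [457.  216.7] [69.6 70. ] yaw -1.0 z [40.2 44.7 51.8]
```

View pics/crop.png

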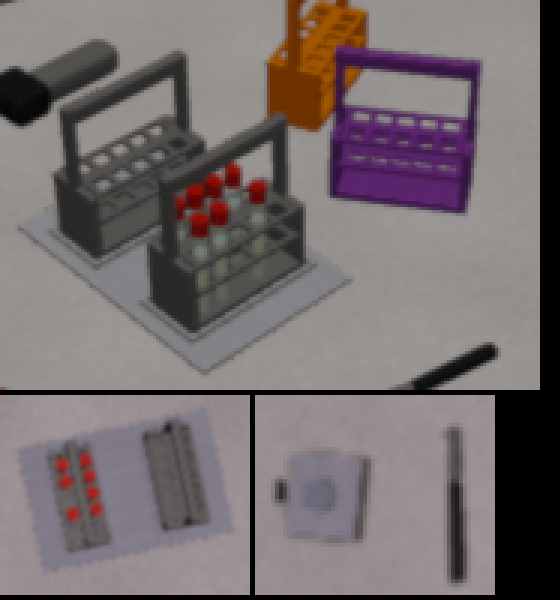

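The crop confirms it: the grey carrier with seven red caps has its empty column at the robot-side end, so carrier +x points along world +x with yaw about 11.7°. The two bar clouds agree at (534,-79.6), z 156. The plunger reads 458–464, 212, so I'll refine it with the wrist camera.

Units first: shifts go in shares of 80 cm and turns go in shares of 180 degrees. So 36 mm / 800 = 0.045, -30 mm / 800 = -0.0375, 0.127 rad / 3.1416 = 0.0404.

>>> {"fn": "tcp_steps", "kwargs": {
  "plan": [
    {"r": [0,0,0.0404],"finger_gap": 85},
    {"d": [0.045,-0.0375,0],"finger_gap": 85},
    {"d": [0.045,-0.0375,0],"finger_gap": 85},
    {"d": [0.045,-0.0375,0],"finger_gap": 85},
    {"d": [0.045,-0.0375,0],"finger_gap": 85},
    {"d": [0.045,-0.0375,0],"finger_gap": 85},
    {"d": [0.045,-0.0375,0],"finger_gap": 85},
    {"d": [0.045,-0.0375,0],"finger_gap": 85},
    {"d": [0.045,-0.0375,0],"finger_gap": 85},
    {"d": [0.045,-0.0375,0],"finger_gap": 85}
  ]
}}

```text
clock: 1.7
eef_pos: [474.9, -283.3, 231.6]
tool_rot: [3.141, -0.001, 0.204]
force: [0.9, -0.8, -0.1]
width: 84.7
gripper_force: 0.0
```

Scaled: -43 mm / 800 = -0.0538, 14 mm / 800 = 0.0175.

>>> {"fn": "tcp_steps", "kwargs": {
  "plan": [
    {"d": [0.0175,-0.0538,-0.015],"finger_gap": 85},
    {"d": [0.0175,-0.0538,-0.015],"finger_gap": 85},
    {"d": [0.0175,-0.0538,-0.015],"finger_gap": 85},
    {"d": [0.0175,-0.0538,-0.015],"finger_gap": 85},
    {"d": [0.0175,-0.0538,-0.015],"finger_gap": 85},
    {"finger_gap": 85},
    {"finger_gap": 85}
  ]
}}

```text
clock: 2.4
eef_pos: [499.1, -58.9, 291.8]
tool_rot: [3.141, -0.001, 0.207]
force: [-0.0, -0.7, 0.8]
width: 85.0
gripper_force: 0.0
```

```bash
python3 - <<'E'
from h import *
print(np.round(cams.calibration('wrist')['hand_eye'],2).tolist())
st=read_state();im,dep=cams.get_image('wrist');K,T=ext('wrist',st);cv2.imwrite('pics/w1.png',im);np.savez('w1.npz',im=im,dep=dep,K=K,T=T)
for r in models.mark_of('carrier_handle','wrist')[:2]: print(r,depthpt(K,T,r['position'],dep))
P=cloud(K,T,dep);m=(np.hypot(P[...,0]-535,P[...,1]+79)<90)&(P[...,2]>138)&(P[...,2]<170);q=P[m];print(len(q))
rc=cv2.minAreaRect(q[:,:2].astype(np.float32));print(rc,np.percentile(q[:,2],[5,50,95]))
print(project(K,T,[534,-79.6,156]))
E
```

```text
[[-0.0, -0.96, -0.26, 66.04], [1.0, -0.0, 0.0, -0.39], [-0.0, -0.26, 0.96, -142.8], [0.0, 0.0, 0.0, 1.0]]
{'position': [313.0, 173.8], 'confidence': 0.78} [529.93453661 -78.99430682 155.99773038]
2098
((532.6016845703125, -79.96829986572266), (129.86915588378906, 12.227670669555664), 11.75222110748291) [150.95602742 156.08197338 157.32248581]
[314.70105922 169.50026281]
```

View pics/w1.png

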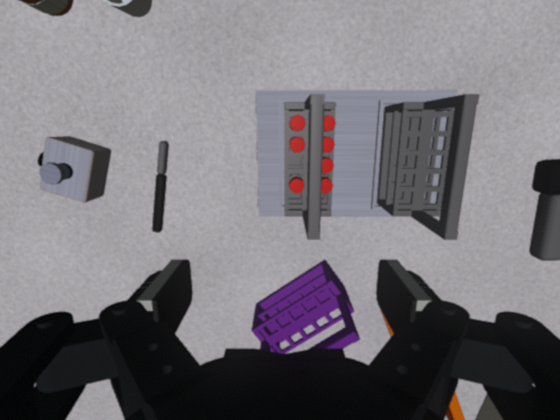

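The wrist view shows the loaded carrier's bar at (314,170) and the plunger at (57,172). The bar centre is (532.6,-80), top at z 156.1, size 130×12, yaw 11.75°, all consistent with the sizes given. Next is the counter, with the fingers closing on the way.

Scaled: -45 mm / 800 = -0.0563, 14 mm / 800 = 0.0175.

>>> {"fn": "tcp_steps", "kwargs": {
  "plan": [
    {"d": [-0.0025,-0.0563,0.0175],"finger_gap": 0},
    {"d": [-0.0025,-0.0563,0.0175],"finger_gap": 0},
    {"d": [-0.0025,-0.0563,0.0175],"finger_gap": 0},
    {"d": [-0.0025,-0.0563,0.0175],"finger_gap": 0},
    {"d": [-0.0025,-0.0563,0.0175],"finger_gap": 0},
    {"d": [-0.0025,-0.0563,0.0175],"finger_gap": 0},
    {"finger_gap": 0},
    {"finger_gap": 0}
  ]
}}

```text
clock: 3.3
eef_pos: [432.4, 201.2, 206.6]
tool_rot: [3.141, 0.001, 0.204]
force: [0.6, -0.4, 0.1]
width: -0.2
gripper_force: 0.0
```

```bash
python3 - <<'E'
from h import *
st=read_state();im,dep=cams.get_image('wrist');K,T=ext('wrist',st);cv2.imwrite('pics/w2.png',im)
K1=np.load('w1.npz')
r2=models.mark_of('plunger_top','wrist')[:2]
for r in r2: print(r,depthpt(K,T,r['position'],dep))
P=cloud(K,T,dep);m=(np.hypot(P[...,0]-460,P[...,1]-212)<30)&(P[...,2]>66)&(P[...,2]<80);q=P[m];print(len(q))
print(cv2.minEnclosingCircle(q[:,:2].astype(np.float32)),q.mean(0),np.percentile(q[:,2],[5,50,95]))
print(tri([ray(K,T,r2[0]['position']),ray(K1['K'],K1['T'],(57,172))]), st['eef_pos'],st['tool_rot'])
E
```

```text
{'position': [278.8, 172.5], 'confidence': 0.63} [458.02708352 211.22352573  72.49486819]
644
((457.24798583984375, 212.42881774902344), 12.892660140991211) [457.45869283 212.32158008  72.15571077] [70.99774883 72.20631124 73.34225722]
(array([456.8449405 , 211.1593215 ,  60.31459658]), [0.5457846847924175, 0.5457846847925543]) [432.4072801  201.20731284 206.61612687] [3.14052520e+00 1.48647447e-03 2.03932737e-01]
```

View pics/w2.png

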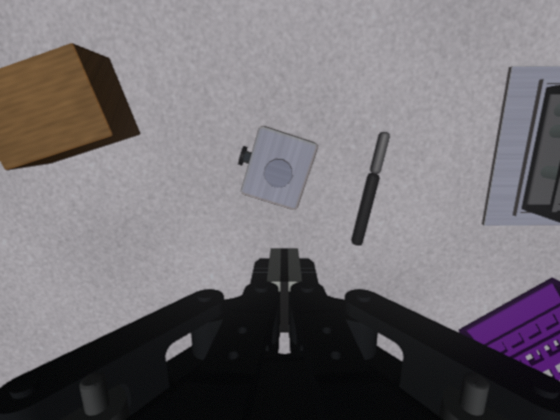

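The view shows the plunger disc at (279,172), and the wrist cloud gives (457.4,212.3,72.2), which matches the 72 expected. I'll move above it.

Scaled: 36 mm / 800 = 0.045, 30 mm / 800 = 0.0375.

>>> {"fn": "tcp_steps", "kwargs": {
  "plan": [
    {"d": [0.0168,-0.0036,0.025],"finger_gap": 0},
    {"d": [0.0166,-0.0036,0.0375],"finger_gap": 0},
    {"d": [0,0,0.045],"finger_gap": 0},
    {"d": [0,0,0.0375],"finger_gap": 0},
    {"d": [0,0,0.0063],"finger_gap": 0},
    {"finger_gap": 0}
  ]
}}

```text
clock: 4.0
eef_pos: [457.8, 211.3, 86.2]
tool_rot: [3.141, 0.001, 0.201]
force: [-0.1, 0.2, 0.8]
width: 0.2
gripper_force: 0.0
```

Scaled: 8 mm / 800 = 0.01, 6 mm / 800 = 0.0075.

>>> {"fn": "tcp_steps", "kwargs": {
  "plan": [
    {"d": [0,0,0.01],"finger_gap": 0},
    {"d": [0,0,0.0075],"finger_gap": 0},
    {"d": [0,0,0.005],"finger_gap": 0},
    {"d": [0,0,0.0038],"finger_gap": 0},
    {"d": [0,0,0.0025],"finger_gap": 0},
    {"finger_gap": 0}
  ]
}}

```text
clock: 4.6
eef_pos: [458.4, 213.1, 63.7]
tool_rot: [-3.142, -0.002, 0.204]
force: [1.9, -0.9, 5.5]
width: 0.2
gripper_force: 2.8
```

Scaled: 1.5 mm / 800 = 0.0019, 1 mm / 800 = 0.0013.

>>> {"fn": "tcp_steps", "kwargs": {
  "plan": [
    {"d": [0,0,0.0019],"finger_gap": 0},
    {"d": [0,0,0.0019],"finger_gap": 0},
    {"d": [0,0,0.0013],"finger_gap": 0},
    {"finger_gap": 0},
    {"finger_gap": 0}
  ]
}}

```text
clock: 5.1
eef_pos: [458.4, 213.2, 61.8]
tool_rot: [-3.141, -0.003, 0.204]
force: [-1.8, -3.1, 26.1]
width: -0.1
gripper_force: 12.9
```

```bash
python3 -c "
from h import *
print(read_state()['force'],read_state()['eef_pos'])"
```

```text
[-1.80059642 -3.11532841 26.07548485] [458.41476782 213.16645621  61.79408172]
```

The force jumped to 26 N at z 61.8, so the plunger is at its stop. Now I retract and go to the handle.

Scaled: -45 mm / 800 = -0.0563, 2.3 mm / 800 = 0.0029.

>>> {"fn": "tcp_steps", "kwargs": {
  "plan": [
    {"d": [0,0,-0.025],"finger_gap": 0},
    {"d": [0,0,-0.0563],"finger_gap": 0},
    {"d": [0,0,-0.0563],"finger_gap": 40},
    {"d": [0.0029,0.0538,-0.0563],"finger_gap": 85},
    {"d": [0.0029,0.0538,0],"finger_gap": 85},
    {"d": [0.0029,0.0538,0],"finger_gap": 85},
    {"d": [0.0029,0.0538,0],"finger_gap": 85},
    {"d": [0.0029,0.0538,0],"finger_gap": 85},
    {"d": [0.0029,0.0538,0],"finger_gap": 85},
    {"d": [0.0029,0.0538,0],"finger_gap": 85},
    {"finger_gap": 85},
    {"finger_gap": 85}
  ]
}}

```text
clock: 6.3
eef_pos: [531.4, -71.2, 205.0]
tool_rot: [-3.141, 0.001, 0.201]
force: [-0.1, 0.2, -0.4]
width: 85.4
gripper_force: 0.0
```

```bash
python3 - <<'E'
from h import *
st=read_state();im,dep=cams.get_image('wrist');K,T=ext('wrist',st);cv2.imwrite('pics/w3.png',im)
print(st['eef_pos'],st['tool_rot'],st['width'])
P=cloud(K,T,dep);m=(np.hypot(P[...,0]-533,P[...,1]+80)<90)&(P[...,2]>148)&(P[...,2]<170)&(np.abs(P[...,1]+80)<30);q=P[m];print(len(q))
rc=cv2.minAreaRect(q[:,:2].astype(np.float32));print(rc,np.percentile(q[:,2],[5,50,95]))
K1=np.load('w1.npz')
E
```

```text
[531.43077467 -71.15178145 205.04316717] [-3.14104550e+00  1.01841052e-03  2.01156213e-01] 85.3549276742134
3591
((532.80224609375, -80.04347229003906), (129.9780731201172, 12.005366325378418), 11.749452590942383) [154.75605937 156.20108218 157.2472188 ]
```

View pics/w3.png

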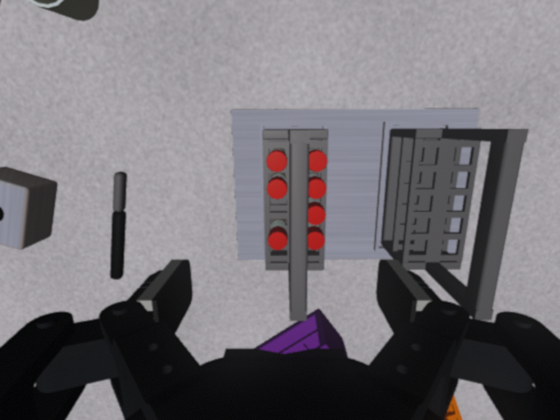

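The bar at (298,220) sits between the fingers and is confirmed at (532.8,-80.0,156.2). I'll descend with a small correction.

Scaled: 30 mm / 800 = 0.0375, 8.9 mm / 800 = 0.0111, -0.004 rad / 3.1416 = -0.0013.

>>> {"fn": "tcp_steps", "kwargs": {
  "plan": [
    {"d": [0.0033,0.0111,0.0125],"r": [0,0,-0.0013],"finger_gap": 85},
    {"d": [0,0,0.0375],"finger_gap": 85},
    {"d": [0,0,0.025],"finger_gap": 85},
    {"d": [0,0,0.0125],"finger_gap": 85},
    {"d": [0,0,0.0063],"finger_gap": 85},
    {"finger_gap": 85},
    {"finger_gap": 85}
  ]
}}

```text
clock: 7.05
eef_pos: [537.0, -78.3, 131.1]
tool_rot: [3.141, -0.001, 0.208]
force: [-0.7, 0.5, 0.2]
width: 85.0
gripper_force: 0.0
```

Scaled: 0.8 mm / 800 = 0.001.

>>> {"fn": "tcp_steps", "kwargs": {
  "plan": [
    {"d": [0,0.001,0],"finger_gap": 50},
    {"finger_gap": 25},
    {"finger_gap": 8},
    {"finger_gap": 5},
    {"finger_gap": 5},
    {"finger_gap": 5},
    {"finger_gap": 5}
  ]
}}

```text
clock: 7.75
eef_pos: [536.7, -79.6, 130.7]
tool_rot: [3.141, -0.001, 0.208]
force: [-0.1, -1.3, 2.8]
width: 10.7
gripper_force: 59.1
```

Gripped at width 10.7 and 59 N. I lift from 6 to about 120, so 114 mm.

Scaled: -17 mm / 800 = -0.0213, -15 mm / 800 = -0.0188.

>>> {"fn": "tcp_steps", "kwargs": {
  "plan": [
    {"d": [0,0,-0.0038],"finger_gap": 5},
    {"d": [0,0,-0.0075],"finger_gap": 5},
    {"d": [0,0,-0.0138],"finger_gap": 5},
    {"d": [0,0,-0.0188],"finger_gap": 5},
    {"d": [0,0,-0.0213],"finger_gap": 5},
    {"d": [0,0,-0.0213],"finger_gap": 5},
    {"d": [0,0,-0.0188],"finger_gap": 5},
    {"d": [0,0,-0.0163],"finger_gap": 5},
    {"d": [0,0,-0.0113],"finger_gap": 5},
    {"d": [0,0,-0.0063],"finger_gap": 5},
    {"d": [0,0,-0.0038],"finger_gap": 5},
    {"finger_gap": 5}
  ]
}}

```text
clock: 8.95
eef_pos: [536.4, -79.2, 244.5]
tool_rot: [-3.142, -0.0, 0.208]
force: [-0.3, 0.8, -3.5]
width: 10.9
gripper_force: 58.5
```

>>> {"fn": "tcp_steps", "kwargs": {
  "plan": [
    {"finger_gap": 5},
    {"finger_gap": 5},
    {"finger_gap": 5},
    {"finger_gap": 5}
  ]
}}

```text
clock: 9.35
eef_pos: [536.3, -79.3, 244.2]
tool_rot: [-3.141, 0.0, 0.208]
force: [0.2, -0.0, -3.3]
width: 10.9
gripper_force: 58.6
```

```bash
python3 - <<'E'
from h import *
s=read_state();print(s['force'],s['torque'],s['eef_pos'])
im,dep=cams.get_image('scene');K,T=ext('scene');o=cv2.resize(im[120:380,150:420],None,fx=2.2,fy=2.2,interpolation=3);cv2.imwrite('pics/s2.png',o)
P=cloud(K,T,dep);m=(np.hypot(P[...,0]-533,P[...,1]+80)<80)&(P[...,2]>100)&(P[...,2]<300);hh,e=np.histogram(P[m][:,2],20);print(np.c_[e[:-1].round(),hh].tolist())
# low front edge of carrier: lowest 5 mm vs along-x
q=P[m];u=(q[:,0]-533)*.979+(q[:,1]+80)*.204
w=(q[:,1]+80)*.979-(q[:,0]-533)*.204
for a in range(-60,60,20):
    k=(u>a)&(u<a+20)&(w>15)&(w<40)
    if k.sum()>5: print(a,k.sum(),np.percentile(q[k,2],[1,5,95,99]).round(1))
b=q[(q[:,2]>249)&(q[:,2]<278)&(np.abs(w)<15)];ub=(b[:,0]-533)*.979+(b[:,1]+80)*.204
for a in range(-65,65,13):
    k=(ub>a)&(ub<a+13); 
    if k.sum()>3: print('bar',a,k.sum(),np.percentile(b[k,2],[10,50,95]).round(1))
E
```

```text
[ 0.15875204 -0.01097138 -3.25706365] [-0.00780774 -0.05543963 -0.01953819] [536.33025841 -79.27066028 244.17904673]
[[117.0, 115.0], [126.0, 329.0], [135.0, 127.0], [145.0, 85.0], [154.0, 275.0], [163.0, 148.0], [172.0, 96.0], [181.0, 383.0], [190.0, 184.0], [199.0, 110.0], [209.0, 149.0], [218.0, 213.0], [227.0, 97.0], [236.0, 44.0], [245.0, 56.0], [254.0, 155.0], [263.0, 191.0], [273.0, 43.0], [282.0, 48.0], [291.0, 105.0]]
-60 152 [121.5 125.  190.1 191.9]
-40 120 [120.9 123.4 225.  228.1]
-20 203 [121.9 124.8 287.3 297.9]
0 206 [120.6 126.  297.2 299.3]
20 231 [121.8 126.  226.1 228.2]
40 217 [121.4 124.8 225.6 228.2]
bar -65 36 [253.1 264.3 271. ]
bar -52 25 [255.6 262.4 269.9]
bar -39 15 [256.1 261.2 264.6]
bar -26 15 [256.6 260.8 264.8]
bar 0 40 [252.4 269.1 277.2]
bar 13 62 [256.4 267.  276.4]
bar 26 40 [257.5 265.  270.8]
bar 39 44 [256.8 266.7 270.2]
bar 52 55 [252.6 262.  269.9]
```

View pics/s2.png

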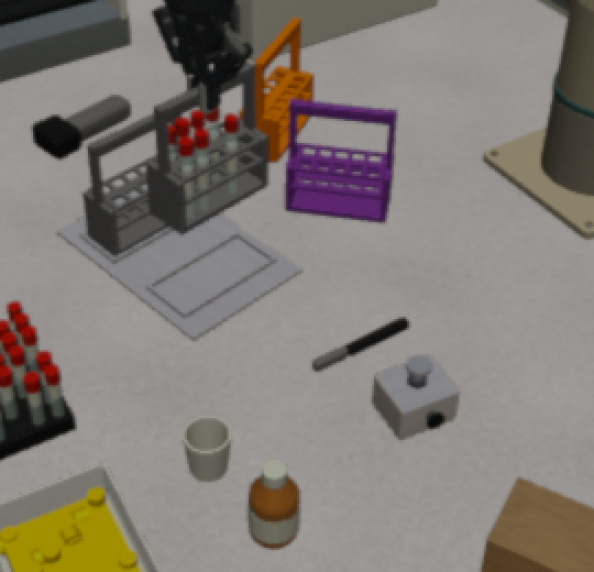

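The view shows the loaded carrier lifted and level, with its base edge at about 121 mm along the whole length. The empty carrier is still in its nest, and the bystanders are untouched. It is holding still, so I hand in.

```bash
python3 -c "
from cell import ctrl
print(ctrl.finish_job())"
```

```text
the job is handed in; nothing more can be done
None
```

I pressed the plunger to its stop, and the arm now holds the loaded carrier level and still by its handle, with its base about 12 cm above the bench; the job is handed in at about 9.5 s.

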